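Snap the lock-off tag onto the bracket eye

ROBOT

A 7-joint arm with a two-finger parallel gripper is mounted at the origin on a cart in front of the work surface, level with it; the furniture and walls round the work are solid. World frame = base frame: x ahead of the robot, y to its left, z up, the work surface at z = 0. Lengths are in m, angles in rad, forces in N, time in s.
With the tool pointing down it reaches from about 0.425 to 0.875 m from the base axis. Payload 4.7 kg.
Tool frame: the origin (TCP) lies where the fingers leave the gripper's body, on its centre line; the fingertips stand 70 mm ahead of it and the grasp point (between the pads) lies 51 mm ahead of it; z points along the fingers, y is the line along which they close (so a half turn about z gives the same grasp; the last joint's range is limited). The gripper opens to 87 mm and grips with 3 to 60 N. Pads are 19 mm wide; open, the fingers measure 117 mm over their backs; the gripper's body (75 mm by 190 mm) begins 51 mm behind the grasp point.
Start: joints at [-1.131, 0.321, -0.07, 1.45, 0.023, 1.371, -0.057], TCP at [0.269, 0.592, 0.292] pointing down, gripper open.
Joint ranges: [-2.86, 2.86], [-0.3, 2.09], [-1.38, 1.24], [0.06, 2.45], [-1.56, 4.7], [0.09, 2.05], [-2.69, 2.69]. Speed limits (rad/s): [2.57, 2.57, 3.14, 3.14, 3.14, 3.14, 3.14].

INTERFACE

Orientations are given as a rotation vector (axis times angle).
In Python, from bench import ctrl gives the robot as it stands.
- The arm moves only by the tool drive_tool, never from a script. Its argument "motion" is a list of rows, each a list of 3 entries, a list of its own where there are three numbers: the shift along the tool's x, y, z in cm, then the turn, a rotation vector about the tool's x, y, z in degrees, then the opening, from -1 (shut) to 1 (fully open). In form: [[[x, y, z], [ax, ay, az], claw], ...]. A call has 1 to 12 rows; each row shifts and turns the commanded pose from where the row before left it, along the tool's axes as they then stand; what a row does not reach is not made up. A row lasts 1/8 s, in which the tool goes at most 62.5 mm and 10.7 degrees, less where a joint would pass 70% of its speed; a pose out of reach is approached as far as the arm can. A call with a gripper value outside its range is refused whole. The fingers move at their own pace and stop on an object; "force" is the grip in N (left out, the last holds). Time passes only in rows, so rows that do not move let the fingers close. It gives the time, the measured TCP pose, the force, the opening and the grip force at its end, in the units of the state.
- ctrl.get_state(): the state, without advancing time (a new reading comes with each control period).
- ctrl.get_image(name): name is "side" or "top"; returns the picture (384x512x3 uint8, red, green, blue); there is no depth.
- ctrl.calibration(name): a dict with "K" (3x3 intrinsics, pixels), "origin" and "attitude" of the camera in the world. Camera axes: x right, y up, looking along -z (the intrinsics and any distortion apply to the point x, -y, -z); pixel columns grow to the right and rows downward; lengths in m; the calibration is good to about 2 mm. A picture is of the moment at which its call begins. calibration takes no time and is no camera call.
- ctrl.close_job(): hands the job in; it is judged then, once.
The state is a dict: "time": time; "joint_positions": joint angles; "qd": joint speeds; "joint_torque": joint torques, N m; "position": TCP position; "tool_rot": TCP orientation; "ft_force": force on the tool from outside, world axes, zero at the start; "torque": the same for the moment, N m; "grip_width": opening from 0.0 (shut) to 1.0 (fully open); "grip_force": force on a finger pad.
Only numpy, scipy, OpenCV 4.12 (cv2) and the standard library are available. Lean on these libraries where they do the work, as an engineer would, in place of code of your own. Each camera call takes 0.05 s, during which the arm holds its last target. There are 200 camera calls.

TASK

The water urn is out of use: clip the red lock-off tag onto the eye of the yellow bracket. Lift it out of its grey stand and press the sprung gate of its snap hook level and gently (under 25 N) against the eye's bar until the bar has passed inside and the gate has sprung shut; only then lower the tag, so that it hangs upright and free from the bar, and let go. Do not disturb the mug, the tape roll or the marker.

Things in the scene. Friction and masses are not known exactly. Their poses are not given: they have to be found in the camera images.
- tag: Lock-off tag, about 0.15 kg, rigid: red plate 58 x 6 x 50 mm (x, y, z) with a steel snap hook standing on it in the same plane, 131 mm high in all. Origin: centre of the plate's underside; x to the gate side, y across the thickness, z up. Hook of round wire 10 mm thick: straight back, inner face at x = -23 mm; bottom wire at z = 54 mm; nose at x = 19 to 29 mm, lowest point z = 95 mm.
- tag_grip (a point): Where to hold the tag: middle of the black ribbed grip block behind the hook's back, at (-44, 0, 95) mm in the tag's frame, axes as the tag's. Block 10 mm thick in y (fingers close along y), x = -56 to -26, z = 71 to 115 mm.
- hook_seat (a point): On the tag at (-2, 0, 118) mm of its frame: where the centre of the 6 mm bar lies when the tag hangs on it, under the hook's crown. The crown is a half circle about (-2, 100) mm (x, z), inner radius 21 mm.
- mouth (a point): On the tag at (22, 0, 86) mm of its frame: the way in for the bar, between nose and gate pivot. If the bar comes in level here (moving to -x in the tag's frame), the gate slips past it and shuts when the bar's centre is at about x = -8 to -12; at x = -20 the bar meets the rigid back. Coming in higher (z up to 91) it shuts sooner, lower it needs more depth, below z = 77 it fails.
- gate_tip (a point): Free end of the gate: polished brass rod, 6 mm thick, 40 mm long, pivoted on the tag at (22, 58) mm (x, z). Shut, this point is at (15, 97) mm in the tag's frame, behind the nose; opening it swings to -x and down. A spring shuts it; the bar needs 4 to 8 N to push it open over some 33 mm, briefly up to 15 N at the very end, then it slips past and the force is gone.
- bracket: Fixed yellow bracket: base 110 x 110 x 8 mm (x = 35 to 145 mm in its frame), post x = 87 to 109, on it a dark clamp block 86 mm wide, z = 147 to 173, small black knob to z = 189. A U-shaped eye of 6 mm rod sticks out level to -x, z = 160; its free bar lies along y, 54 mm clear between the two arms. The hook comes on in direction +x of this frame. Origin on the counter; z up.
- bar_mid (a point): On the bracket, 160 mm above its origin, axes as the bracket's: the middle of the range of places of the eye's bar. The eye is rigidly clamped at a depth that differs each time: the bar truly lies up to 28 mm nearer or farther along the bracket's x than this point, and must be seen or felt. Height and y are true.
- stand: Fixed grey stand 84 x 60 x 30 mm with a slot 9 mm wide, 64 mm long along its x, floor 5 mm above the counter; the tag stands in it upright, 25 mm deep, gate to the stand's +x. Origin: centre of the underside.
- mug_purple: Purple mug, 82 x 112 x 89 mm, a bystander on the left; origin at its underside.
- tape_roll: Roll of tape, 96 mm across, 25 mm high, a bystander on the right; origin at its underside.
- marker: Marker pen lying between stand and bracket, 131 mm long, 18 mm thick, a bystander; origin at its underside.

How it is judged:
By the outcome, as a careful person would: the job done as asked, in the order asked, and still so for the second after the job is handed in, with the robot touching nothing.
It also fails if it takes over 64 s, if anything falls off the work surface, if the arm or the gripper's body presses on something with over 40 N, if the wrist force passes 120 N, or if a joint passes its speed limit or range.

## Working session

There is one attempt and no reset: what is moved stays moved. The work goes in short steps, Python scripts to look and compute and a tool call to move; the robot and the scene stay as the last step left them, time stands still between calls to the robot, and variables do not carry over. Pictures are saved under pics/ and viewed, at most 13 in all, crops included, and the job is handed in when it is done.

Besides the shell and the picture viewer there is one more tool, called after "Call:" in YAML: its name, and indented under it one key for each argument. drive_tool: Moves the arm, as the interface text tells. Its arguments: {"type":"object","properties":{"motion":{"type":"array","items":{"type":"array"}},"force":{"type":"number"}},"required":["motion"]}

```bash
mkdir -p pics; ls; python3 - <<'E'
from bench import ctrl
import cv2,numpy as np
for n in("side","top"):
    im=ctrl.get_image(n); cv2.imwrite(f"pics/{n}0.png",im[:,:,::-1])
    c=ctrl.calibration(n); print(n,c)
s=ctrl.get_state(); print({k:s[k] for k in("time","position","tool_rot","ft_force","grip_width")})
E
```

```text
pics
side {'K': array([[472.21214027,   0.        , 254.00432402],
       [  0.        , 472.21214027, 192.193105  ],
       [  0.        ,   0.        ,   1.        ]]), 'origin': array([-0.26301677, -1.28876068,  1.09374387]), 'attitude': array([ 0.96441266, -0.23971456, -0.45927865])}
top {'K': array([[371.74246584,   0.        , 253.24651917],
       [  0.        , 371.74246584, 190.72003723],
       [  0.        ,   0.        ,   1.        ]]), 'origin': array([0.35739915, 0.00879056, 1.22853107]), 'attitude': array([ 0.04727158, -0.04718344, -1.58531982])}
{'time': 0.1, 'position': array([0.26835536, 0.59160556, 0.29126503]), 'tool_rot': array([-6.63644142e-01, -3.07039468e+00,  2.73405976e-03]), 'ft_force': array([ 0.10642622, -0.61695967,  0.41488338]), 'grip_width': 1.0004922802791385}
```

View pics/side0.png

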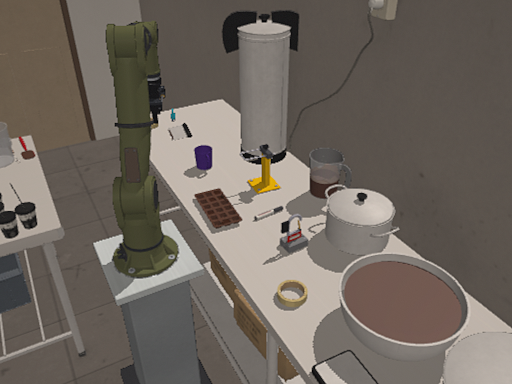

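View pics/top0.png

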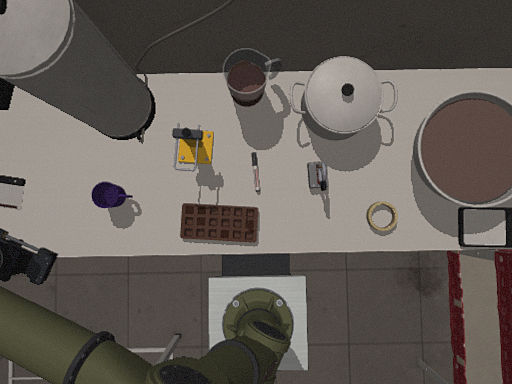

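The side view shows the tag in its stand at about (293,232) and the bracket at (265,170). In the top view the stand is at (317,177), the eye's bar at (186,168) and the marker at (255,172). I'll zoom in on these.

```bash
python3 - <<'E'
import cv2,numpy as np
t=cv2.imread("pics/top0.png");s=cv2.imread("pics/side0.png")
a=cv2.resize(t[115:215,165:215+15],None,fx=6,fy=6,interpolation=cv2.INTER_CUBIC)[:600,:390]
b=cv2.resize(t[115:215,285:350],None,fx=6,fy=6,interpolation=cv2.INTER_CUBIC)
cv2.imwrite("pics/c1.png",np.hstack([a,b]))
a=cv2.resize(s[140:200,235:295],None,fx=6.6,fy=6.6,interpolation=cv2.INTER_CUBIC)
b=cv2.resize(s[205:265,265:325],None,fx=6.6,fy=6.6,interpolation=cv2.INTER_CUBIC)
cv2.imwrite("pics/c2.png",np.hstack([a,b]))
E
```

```text
(no output)
```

View pics/c1.png

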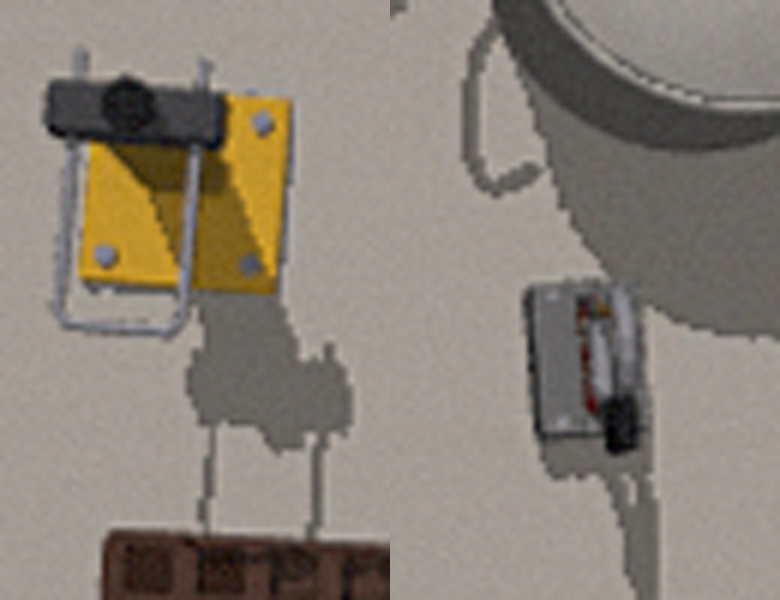

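View pics/c2.png

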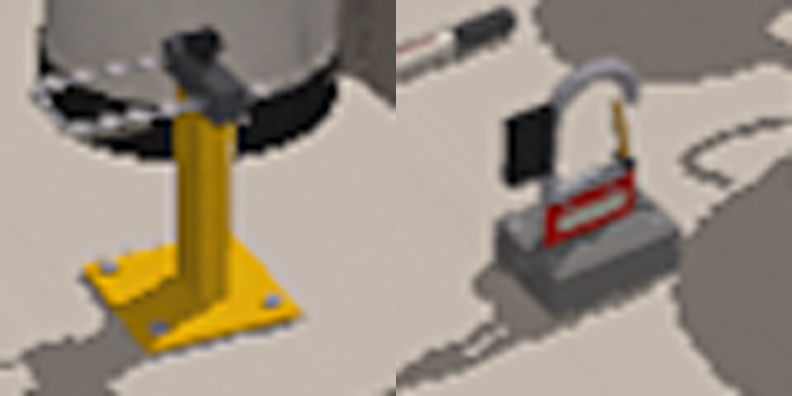

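```bash
cat > h.py <<'E'
from bench import ctrl
import cv2,numpy as np
from scipy.spatial.transform import Rotation as R
def ray(n,p):
    c=ctrl.calibration(n);K=c["K"];d=np.linalg.solve(K,[p[0],p[1],1.]);d=np.array([d[0],-d[1],-d[2]])
    return c["origin"],R.from_rotvec(c["attitude"]).apply(d)
def plane(n,p,z):
    o,d=ray(n,p);return o+d*(z-o[2])/d[2]
def tri(p,q):
    o,d=ray("top",p);u,e=ray("side",q)
    s=np.linalg.lstsq(np.c_[d,-e],u-o,rcond=None)[0];a,b=o+d*s[0],u+e*s[1]
    return (a+b)/2,np.linalg.norm(a-b)
def proj(n,P):
    c=ctrl.calibration(n);v=R.from_rotvec(c["attitude"]).inv().apply(np.array(P)-c["origin"])
    v=v*[1,-1,-1];w=c["K"]@v;return w[:2]/w[2]
def go(tcp,yaw):
    "yaw: world direction (deg) of tool x, tool down -> shift in tool axes (cm), turn rotvec (deg), residual force"
    s=ctrl.get_state();r=R.from_rotvec(s["tool_rot"])
    a=np.radians(yaw);x=np.array([np.cos(a),np.sin(a),0]);z=np.array([0,0,-1.]);y=np.cross(z,x)
    t=R.from_matrix(np.c_[x,y,z])
    print("pos",s["position"].round(4),"shift cm",(r.inv().apply(np.array(tcp)-s["position"])*100).round(2),
      "turn",np.degrees((r.inv()*t).as_rotvec()).round(2),"F",s["ft_force"].round(1),"w",round(s["grip_width"],3),"t",s["time"])
E
python3 - <<'E'
from h import *
A=lambda x,y:(165+x/6-.42,115+y/6-.42)
B=lambda x,y:(285+(x-390)/6-.42,115+y/6-.42)
S=lambda x,y:(265+(x-396)/6.6-.42,205+y/6.6-.42)
S1=lambda x,y:(235+x/6.6-.42,140+y/6.6-.42)
f=lambda n,v:print(n,np.round(v,4))
for n,p in dict(barL=(60,322),barR=(180,331),armL0=(72,150),armL1=(60,300),armR0=(196,150),armR1=(184,305)).items(): f(n,plane("top",A(*p),.16))
for n,p in dict(BL=(82,278),BR=(278,292),TR=(292,98)).items(): f(n,plane("top",A(*p),.008))
for n,p in dict(TL=(527,287),TR=(640,285),BL=(540,437),BR=(645,437)).items(): f("stand"+n,plane("top",B(*p),.03))
f("blocktop",plane("top",B(620,415),.12))
f("block side z=.1",plane("side",S(530,145),.10))
f("crown side tri",plane("side",S(607,65),.13))
for n,p in dict(l=(42,88),r=(72,130)).items(): f("bar side "+n,plane("side",S1(*p),.16))
E
```

```text
barL [0.4901 0.2347 0.16  ]
barR [0.4849 0.177  0.16  ]
armL0 [0.5737 0.2287 0.16  ]
armL1 [0.5008 0.2347 0.16  ]
armR0 [0.5728 0.1687 0.16  ]
armR1 [0.4974 0.175  0.16  ]
BL [0.5332 0.2547 0.008 ]
BR [0.5238 0.1468 0.008 ]
TR [0.6317 0.1382 0.008 ]
standTL [ 0.5188 -0.1688  0.03  ]
standTR [ 0.5189 -0.2299  0.03  ]
standBL [ 0.4374 -0.1739  0.03  ]
standBR [ 0.4365 -0.2304  0.03  ]
blocktop [ 0.4418 -0.2003  0.12  ]
block side z=.1 [ 0.4368 -0.2106  0.1   ]
crown side tri [ 0.4864 -0.2047  0.13  ]
bar side l [0.4946 0.2284 0.16  ]
bar side r [0.4865 0.1729 0.16  ]
```

```bash
python3 - <<'E'
from h import *
go([.46,.25,.29],170); go([.434,-.203,.26],182)
E
```

```text
pos [0.2684 0.5916 0.2913] shift cm [-31.56 -23.2    0.17] turn [-1.000e-01 -1.000e-02 -1.439e+01] F [ 0.1 -0.6  0.4] w 1.0 t 0.1
pos [0.2684 0.5916 0.2913] shift cm [-47.9  -65.52   3.25] turn [-1.000e-01 -2.000e-02 -2.639e+01] F [ 0.1 -0.6  0.4] w 1.0 t 0.1
```

Call:
drive_tool:
  motion:
    - [[-4,-2.9,0],[0,0,0],1]
    - [[-4,-2.9,0],[0,0,0],1]
    - [[-4,-2.9,0],[0,0,0],1]
    - [[-4,-2.9,0],[0,0,0],1]
    - [[-4,-2.9,0],[0,0,0],1]
    - [[-4,-2.9,0],[0,0,0],1]
    - [[-4,-2.9,0],[0,0,0],1]
    - [[-3.5,-2.9,0],[0,0,0],1]
    - [[-1.6,-4.2,0],[0,0,0],1]
    - [[-1.6,-4.2,0],[0,0,0],1]
    - [[-1.6,-4.2,0],[0,0,0],1]
    - [[-1.6,-4.2,0],[0,0,0],1]

```text
time: 1.6
position: [0.448, 0.0696, 0.292]
tool_rot: [-0.664, -3.07, 0.0]
ft_force: [0.3, 0.3, 0.5]
grip_width: 1.001
grip_force: 0.0
```

Call:
drive_tool:
  motion:
    - [[-1.6,-4.2,0],[0,0,0],1]
    - [[-1.6,-4.2,0],[0,0,0],1]
    - [[-1.6,-4.2,0],[0,0,0],1]
    - [[-1.6,-4.2,0],[0,0,0],1]
    - [[-1.6,-4.2,0],[0,0,0],1]
    - [[-1.6,-4.2,0],[0,0,0],1]
    - [[0,0,0.8],[0,0,-6.6],1]
    - [[0,0,0.8],[0,0,-6.6],1]
    - [[0,0,0.8],[0,0,-6.6],1]
    - [[0,0,0.8],[0,0,-6.6],1]
    - [[0,0,0],[0,0,0],1]
    - [[0,0,0],[0,0,0],1]

```text
time: 3.1
position: [0.4318, -0.198, 0.2604]
tool_rot: [-0.052, 3.141, 0.0]
ft_force: [-0.3, 0.1, -0.2]
grip_width: 1.0
grip_force: 0.0
```

```bash
python3 - <<'E'
from h import *
go([.434,-.203,.151],182)
cv2.imwrite("pics/t1.png",cv2.resize(ctrl.get_image("top")[120:220,260:360,::-1],None,fx=5,fy=5))
E
```

```text
pos [ 0.4318 -0.198   0.2604] shift cm [-0.2  -0.51 10.94] turn [ 0.    0.01 -0.1 ] F [-0.3  0.1 -0.2] w 1.0 t 3.1
```

View pics/t1.png

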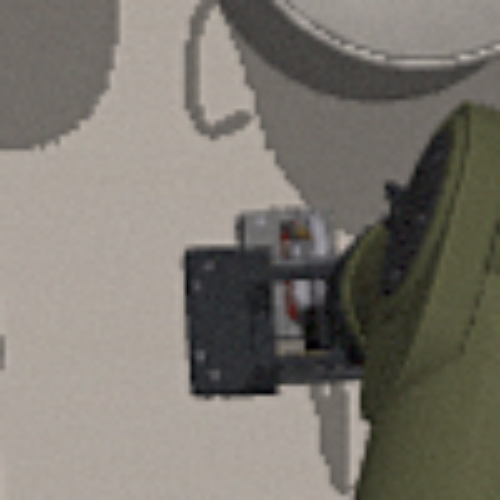

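The body spans y, with the grip block at crop (310,325) between its sides, so the alignment looks good. I'll descend.

Call:
drive_tool:
  motion:
    - [[-0.2,-0.5,1.5],[0,0,0],1]
    - [[0,0,1.5],[0,0,0],1]
    - [[0,0,1.5],[0,0,0],1]
    - [[0,0,1.5],[0,0,0],1]
    - [[0,0,1.5],[0,0,0],1]
    - [[0,0,1.4],[0,0,0],1]
    - [[0,0,1],[0,0,0],1]
    - [[0,0,1],[0,0,0],1]
    - [[0,0,0],[0,0,0],1]

```text
time: 4.28
position: [0.4336, -0.2028, 0.1506]
tool_rot: [0.055, -3.14, -0.0]
ft_force: [-0.4, 0.5, -0.3]
grip_width: 1.004
grip_force: 0.0
```

```bash
python3 - <<'E'
from h import *
go([.434,-.203,.151],182)
a=cv2.resize(ctrl.get_image("side")[190:270,250:340,::-1],None,fx=6,fy=6,interpolation=cv2.INTER_CUBIC)
cv2.imwrite("pics/s1.png",a)
E
```

```text
pos [ 0.4336 -0.2028  0.1506] shift cm [-0.04 -0.02 -0.04] turn [ 0.01 -0.07  0.  ] F [-0.4  0.5 -0.3] w 1.004 t 4.275
```

View pics/s1.png

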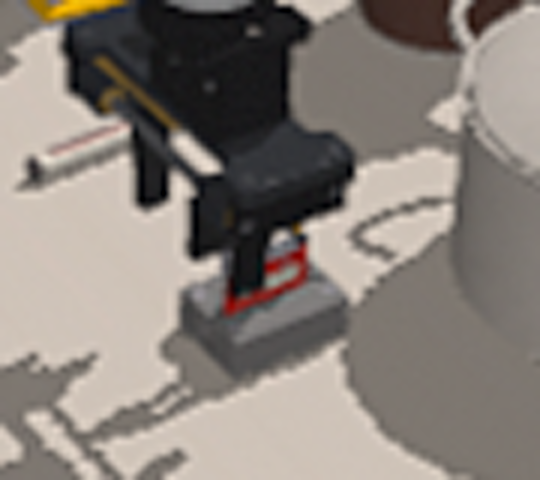

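The block at crop (208,225) lies between the fingers at (150,170) and (248,260). I'll close gently.

Call:
drive_tool:
  motion:
    - [[0,0,0],[0,0,0],-1]
    - [[0,0,0],[0,0,0],-1]
    - [[0,0,0],[0,0,0],-1]
    - [[0,0,0],[0,0,0],-1]
    - [[0,0,0],[0,0,0],-1]
    - [[0,0,0],[0,0,0],-1]
    - [[0,0,0],[0,0,0],-1]
    - [[0,0,0],[0,0,0],-1]
  force: 8

```text
time: 5.32
position: [0.434, -0.203, 0.1512]
tool_rot: [-0.055, 3.141, 0.0]
ft_force: [1.1, 0.1, 0.5]
grip_width: 0.175
grip_force: 0.0
```

Call:
drive_tool:
  motion:
    - [[0,0,0],[0,0,0],-1]
    - [[0,0,0],[0,0,0],-1]
    - [[0,0,0],[0,0,0],-1]
    - [[0,0,0],[0,0,0],-1]

```text
time: 5.82
position: [0.4339, -0.2034, 0.1512]
tool_rot: [-0.054, 3.141, -0.001]
ft_force: [1.1, -3.5, -2.9]
grip_width: 0.12
grip_force: 8.0
```

Call:
drive_tool:
  motion:
    - [[0,-0.1,0],[0,0,0],-1]
    - [[0,0,0],[0,0,0],-1]
    - [[0,0,0],[0,0,0],-1]

```text
time: 6.2
position: [0.434, -0.2039, 0.1512]
tool_rot: [-0.055, 3.141, 0.0]
ft_force: [0.2, -3.5, -2.0]
grip_width: 0.115
grip_force: 8.0
```

Call:
drive_tool:
  motion:
    - [[0,-0.15,0],[0,0,0],-1]
    - [[0,0,0],[0,0,0],-1]
    - [[0,0,0],[0,0,0],-1]

```text
time: 6.58
position: [0.4341, -0.205, 0.1512]
tool_rot: [0.055, -3.141, -0.001]
ft_force: [-0.3, -1.0, -1.3]
grip_width: 0.112
grip_force: 8.0
```

Nearly free. I'll grip firmly and lift slowly by 12 cm.

Call:
drive_tool:
  motion:
    - [[0,-0.05,0],[0,0,0],-1]
    - [[0,0,0],[0,0,0],-1]
    - [[0,0,0],[0,0,0],-1]
    - [[0,0,-0.4],[0,0,0],-1]
    - [[0,0,-0.6],[0,0,0],-1]
    - [[0,0,-1],[0,0,0],-1]
    - [[0,0,-1],[0,0,0],-1]
    - [[0,0,-1.5],[0,0,0],-1]
    - [[0,0,-2],[0,0,0],-1]
    - [[0,0,-2],[0,0,0],-1]
    - [[0,0,-2],[0,0,0],-1]
    - [[0,0,-1.5],[0,0,0],-1]
  force: 45

```text
time: 8.07
position: [0.4343, -0.2061, 0.2729]
tool_rot: [-0.055, 3.139, -0.0]
ft_force: [-0.2, 0.1, -1.9]
grip_width: 0.108
grip_force: 45.0
```

```bash
python3 - <<'E'
from h import *
a=cv2.resize(ctrl.get_image("side")[150:250,240:340,::-1],None,fx=6,fy=6,interpolation=cv2.INTER_CUBIC)
cv2.imwrite("pics/s2.png",a)
# bar_mid (0.4928,0.204), bracket yaw -4.8
a=np.radians(-4.8);u=np.array([np.cos(a),np.sin(a),0])
bar=np.array([.4928,.204,0])-.004*u
# tool tcp with bar at tag x=bx, tag z=bz
T=lambda bx,bz: bar-u*(bx+44)/1000+np.array([0,0,.16+(95-bz)/1000+.051])
for n,bx,bz in(("pre",60,87),("touch",26,87),("in",-14,87)):
    print(n,T(bx,bz).round(4));go(T(bx,bz),175.2)
E
```

```text
pre [0.3852 0.213  0.219 ]
pos [ 0.4351 -0.2065  0.2745] shift cm [ 3.55 42.1   5.51] turn [-0.01  0.24  6.8 ] F [ 0.9 -0.9 -0.8] w 0.11 t 8.125
touch [0.4191 0.2102 0.219 ]
pos [ 0.4351 -0.2065  0.2745] shift cm [ 0.17 41.7   5.53] turn [-0.01  0.24  6.8 ] F [ 0.9 -0.9 -0.8] w 0.11 t 8.125
in [0.4589 0.2068 0.219 ]
pos [ 0.4351 -0.2065  0.2745] shift cm [-3.8  41.22  5.55] turn [-0.01  0.24  6.8 ] F [ 0.9 -0.9 -0.8] w 0.11 t 8.125
```

View pics/s2.png

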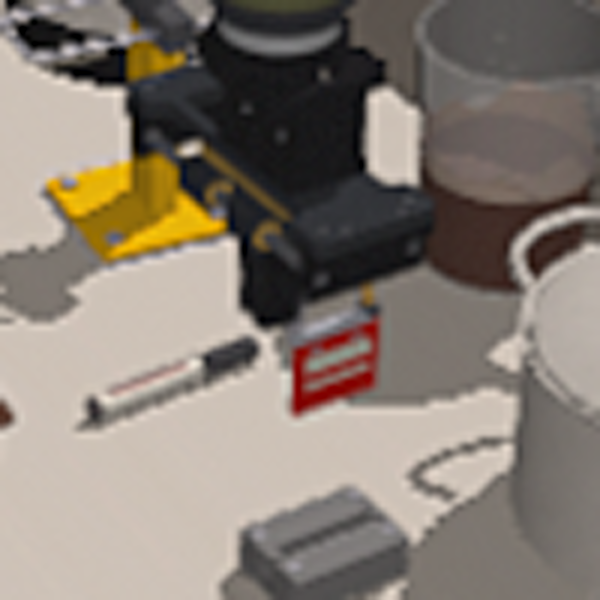

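The tag is out of the stand and level: plate bottom corners at crop (293,415) and (378,388), marker undisturbed. Next I check how the tag sits in the grip, then move to the pre-contact pose.

```bash
python3 - <<'E'
from h import *
s=ctrl.get_state();p=s["position"];r=R.from_rotvec(s["tool_rot"]).as_matrix()
ux=-r[:,0];uz=-r[:,2]
for x,z in((-29,0),(29,0),(29,50)):
    P=p-uz*.051+ux*(x+44)/1000+uz*(z-95)/1000
    q=proj("side",P);print(x,z,((q-[240,150]+.42)*6).round())
E
```

```text
-29 0 [290. 410.]
29 0 [374. 379.]
29 50 [378. 308.]
```

Call:
drive_tool:
  motion:
    - [[1.8,2,0],[0,0,0],-1]
    - [[1.8,4,0],[0,0,0],-1]
    - [[0,4,0],[0,0,1.7],-1]
    - [[0,4,0],[0,0,1.7],-1]
    - [[0,4,0],[0,0,1.7],-1]
    - [[0,4,0],[0,0,1.7],-1]
    - [[0,4,0],[0,0,0],-1]
    - [[0,4,0],[0,0,0],-1]
    - [[0,4,0],[0,0,0],-1]
    - [[0,4,0],[0,0,0],-1]
    - [[0,2,0],[0,0,0],-1]
    - [[0,0,0],[0,0,0],-1]

```text
time: 9.62
position: [0.4099, 0.1896, 0.2697]
tool_rot: [-0.133, -3.13, 0.013]
ft_force: [-5.4, -0.8, -1.0]
grip_width: 0.114
grip_force: 44.8
```

```bash
python3 - <<'E'
from h import *
go([.3852,.213,.219],175.2)
E
```

```text
pos [0.4099 0.1896 0.2697] shift cm [2.62 2.16 5.07] turn [-0.49 -0.49 -0.05] F [-5.4 -0.8 -1. ] w 0.114 t 9.625
```

Call:
drive_tool:
  motion:
    - [[1.5,0,0],[0,0,0],-1]
    - [[2,0.5,0],[0,0,0],-1]
    - [[0,0.5,0],[0,0,0],-1]
    - [[0,0,0],[0,0,0],-1]

```text
time: 10.12
position: [0.3785, 0.2056, 0.2717]
tool_rot: [0.129, 3.137, 0.001]
ft_force: [-0.1, -0.4, -1.6]
grip_width: 0.11
grip_force: 44.9
```

```bash
python3 - <<'E'
from h import *
go([.3852,.213,.219],175.2)
t=ctrl.get_image("top")[120:220,140:240,::-1];s=ctrl.get_image("side")[110:210,205:305,::-1]
cv2.imwrite("pics/b1.png",np.hstack([cv2.resize(x,(400,400),interpolation=cv2.INTER_CUBIC) for x in(t,s)]))
E
```

```text
pos [0.3785 0.2056 0.2717] shift cm [-0.6   0.79  5.27] turn [0.05 0.09 0.08] F [-0.1 -0.4 -1.6] w 0.11 t 10.125
```

View pics/b1.png

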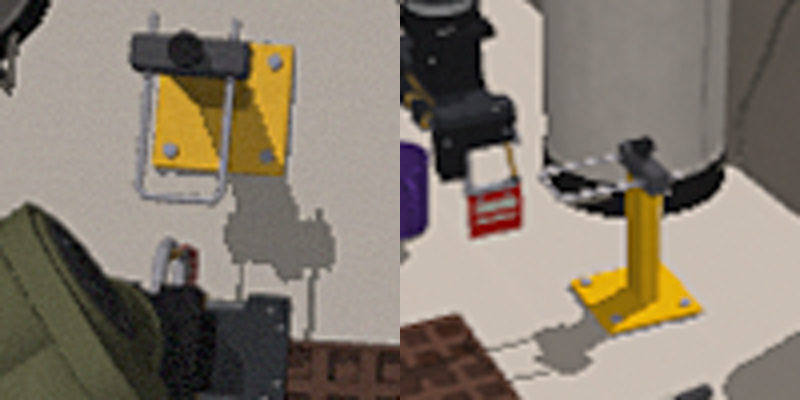

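The tag hangs level before the eye, with the bar at top crop (140–220, 195) and the hook at (165,245). I'll descend to mouth height.

Call:
drive_tool:
  motion:
    - [[0,0.3,1.3],[0,0,0],-1]
    - [[0,0.3,1.3],[0,0,0],-1]
    - [[0,0,1.3],[0,0,0],-1]
    - [[0,0,1.4],[0,0,0],-1]
    - [[0,0,0],[0,0,0],-1]
    - [[0,0,0],[0,0,0],-1]

```text
time: 10.98
position: [0.3792, 0.211, 0.2185]
tool_rot: [0.132, 3.138, 0.0]
ft_force: [0.1, 0.5, -1.8]
grip_width: 0.108
grip_force: 44.9
```

```bash
python3 - <<'E'
from h import *
go([.4191,.2102,.219],175.2)
go([.4589,.2068,.219],175.2)
E
```

```text
pos [0.3792 0.211  0.2185] shift cm [-3.98  0.26 -0.05] turn [ 0.01  0.02 -0.  ] F [ 0.1  0.5 -1.8] w 0.108 t 10.975
pos [0.3792 0.211  0.2185] shift cm [-7.97  0.25 -0.05] turn [ 0.01  0.02 -0.  ] F [ 0.1  0.5 -1.8] w 0.108 t 10.975
```

Call:
drive_tool:
  motion:
    - [[-1,0.2,0],[0,0,0],-1]
    - [[-1,0,0],[0,0,0],-1]
    - [[-0.7,0,0],[0,0,0],-1]
    - [[-0.5,0,0],[0,0,0],-1]
    - [[-0.3,0,0],[0,0,0],-1]
    - [[0,0,0],[0,0,0],-1]

```text
time: 11.72
position: [0.4142, 0.2099, 0.2182]
tool_rot: [-0.132, -3.139, 0.0]
ft_force: [0.2, 0.2, -1.8]
grip_width: 0.109
grip_force: 44.9
```

Call:
drive_tool:
  motion:
    - [[-0.2,0,0],[0,0,0],-1]
    - [[-0.2,0,0],[0,0,0],-1]
    - [[-0.2,0,0],[0,0,0],-1]
    - [[-0.2,0,0],[0,0,0],-1]

```text
time: 12.22
position: [0.4205, 0.2094, 0.2177]
tool_rot: [-0.13, -3.135, 0.001]
ft_force: [-5.7, 1.2, -0.7]
grip_width: 0.109
grip_force: 44.9
```

Gate contact is felt at about 0.419, as predicted. I'll keep pressing slowly.

Call:
drive_tool:
  motion:
    - [[-0.2,0,0],[0,0,0],-1]
    - [[-0.2,0,0],[0,0,0],-1]
    - [[-0.2,0,0],[0,0,0],-1]
    - [[-0.2,0,0],[0,0,0],-1]
    - [[-0.2,0,0],[0,0,0],-1]

```text
time: 12.85
position: [0.4298, 0.2086, 0.217]
tool_rot: [-0.13, -3.133, 0.002]
ft_force: [-5.9, 1.0, -3.0]
grip_width: 0.105
grip_force: 44.9
```

Call:
drive_tool:
  motion:
    - [[-0.2,0,0],[0,0,0],-1]
    - [[-0.2,0,0],[0,0,0],-1]
    - [[-0.2,0,0],[0,0,0],-1]
    - [[-0.2,0,0],[0,0,0],-1]

```text
time: 13.35
position: [0.4376, 0.2078, 0.2166]
tool_rot: [-0.13, -3.133, 0.003]
ft_force: [-5.3, 0.7, -4.4]
grip_width: 0.107
grip_force: 44.9
```

Call:
drive_tool:
  motion:
    - [[-0.2,0,-0.05],[0,0,0],-1]
    - [[-0.2,0,-0.05],[0,0,0],-1]
    - [[-0.2,0,0],[0,0,0],-1]
    - [[-0.2,0,0],[0,0,0],-1]

```text
time: 13.85
position: [0.4456, 0.207, 0.2173]
tool_rot: [-0.13, -3.133, 0.003]
ft_force: [-5.3, 1.1, -5.2]
grip_width: 0.111
grip_force: 44.9
```

Call:
drive_tool:
  motion:
    - [[-0.15,0,0],[0,0,0],-1]
    - [[-0.15,0,0],[0,0,0],-1]
    - [[-0.1,0,0],[0,0,0],-1]
    - [[0,0,0],[0,0,0],-1]

```text
time: 14.35
position: [0.4537, 0.2071, 0.2209]
tool_rot: [0.132, 3.135, 0.003]
ft_force: [0.1, -0.3, -1.2]
grip_width: 0.113
grip_force: 45.0
```

The force rose and then vanished after about 35 mm, so the bar has slipped inside. I'll ease back 9 mm to centre it and check.

Call:
drive_tool:
  motion:
    - [[0.3,0,0],[0,0,0],-1]
    - [[0.3,0,0],[0,0,0],-1]
    - [[0.3,0,0],[0,0,0],-1]
    - [[0,0,0],[0,0,0],-1]

```text
time: 14.85
position: [0.4428, 0.2077, 0.2194]
tool_rot: [0.131, 3.139, 0.0]
ft_force: [-0.2, 0.2, -2.2]
grip_width: 0.111
grip_force: 45.0
```

```bash
python3 - <<'E'
from h import *
go([.4444,.208,.188],175.2)
s=ctrl.get_image("side")[130:190,225:285,::-1]
cv2.imwrite("pics/b2.png",cv2.resize(s,(600,600),interpolation=cv2.INTER_CUBIC))
E
```

```text
pos [0.4428 0.2077 0.2194] shift cm [-0.16  0.04  3.14] turn [0.02 0.02 0.03] F [-0.2  0.2 -2.2] w 0.111 t 14.85
```

View pics/b2.png

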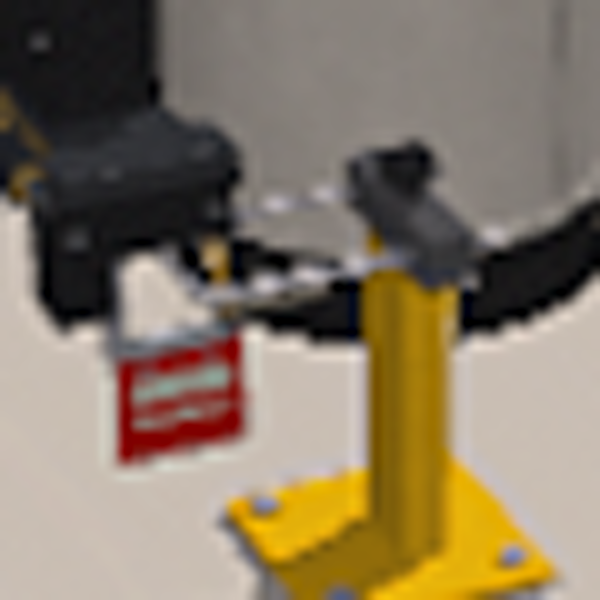

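The gate stands upright at crop (215,250), shut, with the eye's arms running through the hook. I'll lower now.

Call:
drive_tool:
  motion:
    - [[-0.1,0,0.4],[0,0,0],-1]
    - [[0,0,0.5],[0,0,0],-1]
    - [[0,0,0.5],[0,0,0],-1]
    - [[0,0,0.5],[0,0,0],-1]
    - [[0,0,0.4],[0,0,0],-1]
    - [[0,0,0.2],[0,0,0],-1]
    - [[0,0,0.2],[0,0,0],-1]
    - [[0,0,0],[0,0,0],-1]

```text
time: 15.9
position: [0.444, 0.2074, 0.1922]
tool_rot: [0.131, 3.139, 0.0]
ft_force: [-0.5, -0.5, -1.8]
grip_width: 0.108
grip_force: 45.0
```

Call:
drive_tool:
  motion:
    - [[0,0,0.1],[0,0,0],-1]
    - [[0,0,0.1],[0,0,0],-1]
    - [[0,0,0.1],[0,0,0],-1]
    - [[0,0,0],[0,0,0],-1]

```text
time: 16.4
position: [0.4439, 0.2075, 0.1892]
tool_rot: [-0.131, -3.139, 0.0]
ft_force: [-0.1, -0.4, -1.8]
grip_width: 0.108
grip_force: 45.0
```

Call:
drive_tool:
  motion:
    - [[0,0,0.05],[0,0,0],-1]
    - [[0,0,0.05],[0,0,0],-1]
    - [[0,0,0],[0,0,0],-1]

```text
time: 16.77
position: [0.4441, 0.2075, 0.1884]
tool_rot: [0.131, 3.139, 0.0]
ft_force: [0.5, 0.2, -1.3]
grip_width: 0.113
grip_force: 45.0
```

Call:
drive_tool:
  motion:
    - [[0,0,0.05],[0,0,0],-1]
    - [[0,0,0.05],[0,0,0],-1]
    - [[0,0,0],[0,0,0],-1]

```text
time: 17.15
position: [0.4443, 0.2076, 0.1879]
tool_rot: [0.132, 3.138, 0.001]
ft_force: [-1.2, -1.6, 4.0]
grip_width: 0.113
grip_force: 45.0
```

Seated at z = 0.188, as computed. I'll ease off half a millimetre and release gradually.

Call:
drive_tool:
  motion:
    - [[0,0,-0.04],[0,0,0],-1]
    - [[0,0,0],[0,0,0],-1]
    - [[0,0,0],[0,0,0],-0.75]
    - [[0,0,0],[0,0,0],-0.7]
    - [[0,0,0],[0,0,0],-0.6]
    - [[0,0,0],[0,0,0],-0.5]
    - [[0,0,0],[0,0,0],-0.4]
    - [[0,0,0],[0,0,0],-0.2]
    - [[0,0,0],[0,0,0],0]
    - [[0,0,0],[0,0,0],0]
    - [[0,0,0],[0,0,0],0]
  force: 5

```text
time: 18.52
position: [0.444, 0.2075, 0.1877]
tool_rot: [0.131, 3.139, 0.0]
ft_force: [-0.9, -0.2, 0.5]
grip_width: 0.496
grip_force: 0.0
```

```bash
python3 - <<'E'
from h import *
go([.3443,.2165,.188],175.2)
s=ctrl.get_image("side")[130:190,225:285,::-1]
cv2.imwrite("pics/b3.png",cv2.resize(s,(600,600),interpolation=cv2.INTER_CUBIC))
E
```

```text
pos [0.444  0.2075 0.1877] shift cm [10.01  0.07 -0.03] turn [0.01 0.   0.  ] F [-0.9 -0.2  0.5] w 0.496 t 18.525
```

View pics/b3.png

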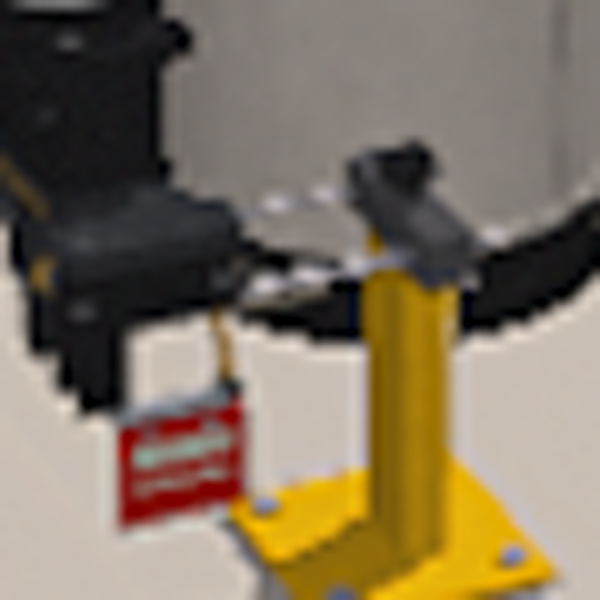

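The tag hangs upright on the bar with the gate shut at crop (222,350). I'll withdraw straight up.

Call:
drive_tool:
  motion:
    - [[0,0,-0.5],[0,0,0],0]
    - [[0,0,-1],[0,0,0],0]
    - [[0,0,-1.5],[0,0,0],0]
    - [[0,0,-2],[0,0,0],0]
    - [[0,0,-2],[0,0,0],0]
    - [[0,0,-2],[0,0,0],0]
    - [[0,0,-2],[0,0,0],0]
    - [[0,0,-2],[0,0,0],0]
    - [[0,-2,0],[0,0,0],0]
    - [[0,-4,0],[0,0,0],0]
    - [[0,-4,0],[0,0,0],0]
    - [[0,-4,0],[0,0,0],0]

```text
time: 20.08
position: [0.4314, 0.0651, 0.3171]
tool_rot: [-0.133, -3.138, 0.0]
ft_force: [1.1, -0.5, 0.0]
grip_width: 0.501
grip_force: 0.0
```

Call:
drive_tool:
  motion:
    - [[0,-4,0],[0,0,0],0]
    - [[0,-3,0],[0,0,0],0]
    - [[0,0,0],[0,0,0],0]
    - [[0,0,0],[0,0,0],0]
    - [[0,0,0],[0,0,0],0]
    - [[0,0,0],[0,0,0],0]
    - [[0,0,0],[0,0,0],0]
    - [[0,0,0],[0,0,0],0]
    - [[0,0,0],[0,0,0],0]
    - [[0,0,0],[0,0,0],0]

```text
time: 21.32
position: [0.4264, -0.0018, 0.3177]
tool_rot: [0.131, 3.139, 0.0]
ft_force: [-1.1, 0.1, -0.4]
grip_width: 0.503
grip_force: 0.0
```

```bash
python3 - <<'E'
from h import *
s=ctrl.get_image("side")[120:200,215:295,::-1];t=ctrl.get_image("top")[110:250,80:220,::-1]
cv2.imwrite("pics/b4.png",np.hstack([cv2.resize(x,(400,400),interpolation=cv2.INTER_CUBIC) for x in(s,t)]))
E
```

```text
(no output)
```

View pics/b4.png

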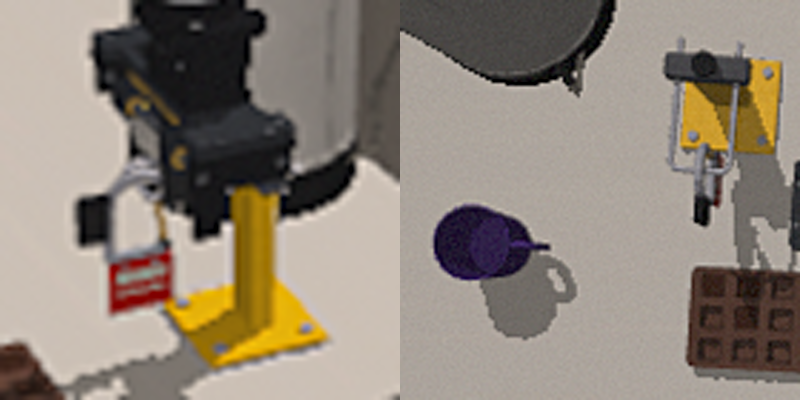

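The tag hangs upright and free on the bar at top crop (700,180), with the gate shut, the mug untouched and the robot clear. I'll hand it in.

```bash
python3 -c "
from bench import ctrl
print(ctrl.close_job())"
```

```text
the job is handed in; nothing more can be done
None
```

The tag hangs upright and free from the bracket's bar with its gate shut, and the job is handed in at about 21 s; highest gate force read was about 6 N sideways, the plate brushed the bar once at about 5 N on the way in, and the mug, tape roll and marker were never touched.

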